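# Set the presser four clicks clear of the bearing

### The arm

A 6-joint arm with a two-finger parallel gripper is mounted at the origin on the work surface; the furniture and walls round the work are solid. World frame = base frame: x ahead of the robot, y to its left, z up, the work surface at z = 0. Lengths are in m, angles in rad, forces in N, time in s.
With the tool pointing down it reaches from about 0.35 to 0.875 m from the base axis. Payload 15.5 kg.
Tool frame: the origin (TCP) lies on the centre line of the jaws, within the pads' length; the fingertips stand 19 mm ahead of it and the grasp point (between the pads) is the TCP; z points along the fingers, y is the line along which they close (so a half turn about z gives the same grasp; the last joint's range is limited). The gripper opens to 85 mm and grips with 20 to 120 N. Pads are 22 mm wide; open, the fingers measure 114 mm over their backs; the gripper's body (76 mm by 85 mm) begins 54 mm behind the grasp point. The pads swing forward as they close: fully open they stand 13 mm farther back than shut.
Start: joints at [1.226, 0.494, 1.345, -0, 1.302, -0.096], TCP at [0.155, 0.606, 0.25] pointing down, gripper open.
Joint ranges: [-2.91, 2.91], [-0.82, 2.16], [0.22, 2.67], [-1.22, 4.37], [0.12, 2.79], [-3.08, 3.08]. Speed limits (rad/s): [1.89, 1.89, 2.57, 3.01, 3.01, 3.01].

### API

Orientations are given as a rotation vector (axis times angle).
In Python, from workcell import bot, eoat, eyes, workorder gives the robot as it stands. Calls block until the motion is done:
- bot.reach(position, orientation): joint-space move of the TCP to a pose.
- bot.move_straight(position, rot=None, max_speed=0.15, f_stop=None): straight line of the TCP; rot=None keeps the orientation; max_speed is the mean speed in m/s. With f_stop (N) it stops when the force on the tool has changed by that much, and returns True; else False.
- bot.move_j(angles): joint-space move.
- eoat.let_go() and eoat.close(f_grip=None): open the fingers fully, or close them until they stop; f_grip is the grip in N (None keeps the last).
- bot.wait(seconds).
- bot.ik(position, orientation): joint angles nearest the present ones, or None.
- bot.sense(): the state.
- eyes.snapshot(name): name is "side" or "top"; returns the picture (480x640x3 uint8, red, green, blue); there is no depth.
- eyes.get_calibration(name): a dict with "camera_matrix" (3x3 intrinsics, pixels), "pose" (4x4, takes a point from camera to world coordinates). Camera axes: x right, y down, z forward; pixel columns grow to the right and rows downward; lengths in m; the calibration is good to about 2 mm. A picture is of the moment at which its call begins. get_calibration takes no time and is no camera call.
A pose or a line that the arm cannot do raises bot.Unreachable and nothing moves.
- workorder.hand_in(): hands the job in; it is judged then, once.
Trained networks look in the newest picture that a camera, given by its name, has taken for a name from the list of things; names that differ only in an ending like _2 or _b are one class to them, and where a whole thing is asked for, a point or a joint stands for the part that bears it (a point fixed in the world has none). Each returns a list of dicts, best first, with "conf" (0 to 1); they miss things now and then, are a little off and sometimes report something else, mostly with a low value. They report only what shows in the picture. A call takes as long as a camera call. They do not tell look-alikes from the thing itself.
- eyes.search_frame(target, camera): "box" ([centre column, centre row, width, height] in pixels, round what is visible of it).
The state is a dict: "time_s": time; "qpos": joint angles; "joint_vel": joint speeds; "joint_torque": joint torques, N m; "position": TCP position; "tcp_rot": TCP orientation; "wrist_force": force on the tool from outside, world axes, zero at the start; "ft_torque": the same for the moment, N m; "grip_width": finger opening in m; "grasp_force": force on a finger pad.
Only numpy, scipy, OpenCV 4.12 (cv2) and the standard library are available. Lean on these libraries where they do the work, as an engineer would, in place of code of your own. Each camera call takes 0.05 s, during which the arm holds its last target. There are 200 camera calls.

### The job

On the green bench presser, turn the black click knob clockwise until the steel foot just touches the bearing on the anvil, pressing it only gently. Then back the knob off four clicks, leave it resting in its click, and let go; the bearing stays where it is under the foot and nothing else on the bench is disturbed.

Things in the scene. Friction and masses are not known exactly. Their poses are not given: they have to be found in the camera images.
- stand: Green bench presser fixed to the bench: base plate 165 x 110 x 14 mm, column 34 x 60 mm at the stand's +x side, arm from the column (top at 136 mm) ending in a round nose of 72 mm under a ticked dial plate (top at 138 mm). Origin on the vertical axis of knob, presser and anvil, at the underside of the base; x toward the column, z up.
- knob_grip (a point): Point on the vertical axis of the black click knob, 161 mm above the bench, at the height to grip. The knob is round and fluted, 40 mm diameter from 144 to 175 mm above the bench, with a red pointer line on top, above a skirt of 50 mm diameter (139 to 144 mm).
- click_knob: The knob itself (origin on its axis under the skirt, 139 mm above the bench; turns with it). 18 clicks a turn, 20 degrees each; clockwise from above lowers the presser 4 mm a click. It starts in a click and turns 2.9 rad clockwise, 0.6 rad back. A click takes about 0.05 N m, each N of the foot on the bearing 0.0115 N m more; left alone it falls into the nearest click.
- presser: Presser foot under the arm: steel disc 40 mm diameter, 7 mm thick, rubber-faced, on a 16 mm stem that moves up and down with the knob. The foot is sprung on its stem (12 N per mm, so 12 N is reached 5 degrees of knob after first touch). Origin at the centre of the foot's underside, z up; it starts 78 mm above the bench.
- bearing: Loose ball bearing, 52 mm diameter, 15 mm thick, lying flat on the anvil under the foot. Origin at the centre of its underside, z up; its upper face is at +15 mm. At the start it lies 19 to 31 mm below the foot.
- anvil: Steel round anvil, 68 mm diameter, 30 mm tall, fixed in the base at a height that differs from job to job by up to 12 mm. Origin at the centre of its underside, its upper face at +30 mm.
- white_filter: Bystander: white oil filter with black top, 66 mm diameter, 89 mm tall, loose; origin under its centre.
- black_filter: Bystander: dark oil filter, 69 mm diameter, 113 mm tall, loose; origin under its centre.
- tape_roll: Bystander: roll of beige tape lying flat, 98 mm diameter, 25 mm high, loose; origin under its centre.
- yellow_box: Bystander: small yellow carton 51 x 75 x 50 mm, loose; origin under its centre.
- spare_nut: Bystander: dark hexagon nut 24 x 28 x 14 mm, loose; origin under its centre.
There are look-alikes about, which are no part of the job. There is more than one size of the stand; the one meant has the size given above. What is shaped like the bearing but purple is not meant.

How it is judged:
On the way:
1. the foot rests on the bearing with at least 2 N (contact force between presser and bearing above 2 N), for 0.1 s.
At the end, for the whole second after the job is handed in: The foot stands still about four clicks (16 mm; from 12.2 to 18.4 mm) above the bearing's upper face, and the bearing lies flat on the anvil, its centre within 8 mm of the foot's axis (z of presser in the frame of bearing between 0.0272 and 0.0334 m and horizontal distance between presser and bearing below 0.008 m and angle between bearing's own z axis and vertical below 0.1 rad and linear speed of presser below 0.003 m/s); the robot touches nothing.
It fails at once if the foot presses the bearing with more than 18 N (contact force between presser and bearing above 18 N).
It fails at once if the bearing is shifted by more than 10 mm (distance of bearing from where it was at the start of the episode above 0.01 m).
It fails at once if a loose bystander is moved by more than 15 mm (distance of any of white_filter, black_filter, tape_roll, yellow_box, spare_nut from where it was at the start of the episode above 0.015 m).
It also fails if it takes over 62 s, if anything falls off the work surface, if the arm or the gripper's body presses on something with over 40 N, if the wrist force passes 120 N, or if a joint passes its speed limit or range.

## Working session

There is one attempt and no reset: what is moved stays moved. The work goes in short steps, each a Python script; the robot and the scene stay as the last script left them, time stands still between calls to the robot, and variables do not carry over. Pictures are saved under pics/ and viewed, at most 10 in all, crops included, and the job is handed in when it is done.

```bash
mkdir -p pics; python3 - <<'E'
from workcell import bot,eoat,eyes,workorder
import cv2,numpy as np
for c in("side","top"):
    im=eyes.snapshot(c); cv2.imwrite(f"pics/{c}0.png",im[:,:,::-1])
    k=eyes.get_calibration(c); print(c,k["camera_matrix"].tolist(),np.round(k["pose"],4).tolist())
    for t in("stand","click_knob","knob_grip","presser","bearing","anvil"):
        print(t,[(np.round(d["box"],1).tolist(),round(d["conf"],2)) for d in eyes.search_frame(t,c)[:4]])
print(bot.sense())
E
```

```text
side [[456.2259105305741, 0.0, 318.555017147462], [0.0, 456.2259105305741, 235.369077821235], [0.0, 0.0, 1.0]] [[-0.9845, -0.0936, 0.1484, 0.3725], [-0.1755, 0.5165, -0.8381, 0.8585], [0.0018, -0.8511, -0.5249, 0.6505], [0.0, 0.0, 0.0, 1.0]]
stand [([390.2, 297.6, 70.7, 77.8], 0.98), ([290.7, 288.1, 89.6, 103.2], 0.97)]
click_knob [([299.1, 254.0, 26.2, 28.7], 0.64), ([402.0, 272.1, 16.3, 19.0], 0.62)]
knob_grip [([297.8, 255.1, 24.8, 28.4], 0.9), ([402.4, 270.1, 21.5, 17.9], 0.58)]
presser [([298.7, 288.6, 15.0, 8.7], 0.69)]
bearing [([299.5, 297.1, 26.3, 21.7], 0.77), ([352.8, 274.6, 25.9, 14.2], 0.77), ([290.1, 363.1, 30.0, 28.3], 0.66)]
anvil [([299.8, 305.9, 32.2, 25.3], 0.84)]
top [[436.6538537443311, 0.0, 318.56153223756854], [0.0, 436.6538537443311, 240.94209553355748], [0.0, 0.0, 1.0]] [[0.2795, -0.8958, 0.3457, 0.1716], [-0.9601, -0.2624, 0.0965, -0.0563], [0.0042, -0.3588, -0.9334, 1.0651], [0.0, 0.0, 0.0, 1.0]]
stand [([278.6, 317.4, 60.6, 60.4], 0.67), ([291.1, 230.6, 72.5, 81.5], 0.65)]
click_knob [([268.9, 310.2, 16.9, 18.1], 0.8), ([280.4, 220.1, 25.9, 21.0], 0.74), (
[... 273 characters left out ...]
19.1], 0.81)]
{'time_s': 0.7, 'qpos': array([ 1.22552190e+00,  4.93589644e-01,  1.34548917e+00,  1.52119506e-05,
        1.30250904e+00, -9.54768162e-02]), 'joint_vel': array([ 0.00085252,  0.00126013,  0.00111723,  0.00022633, -0.00017602,
        0.00041447]), 'joint_torque': array([-4.42869990e-03, -8.81878924e+01, -3.84202623e+01, -3.37193214e-04,
        8.73771223e-04, -2.62987379e-05]), 'position': array([0.15448487, 0.60561156, 0.25028708]), 'tcp_rot': array([-3.91366431e-01, -3.11710657e+00, -1.23890112e-05]), 'wrist_force': array([0.48896841, 0.15905949, 0.42202882]), 'ft_torque': array([-0.01058936, -0.03040956, -0.00957104]), 'grasp_force': 0.0, 'grip_width': 0.08512771659926369}
```

View pics/side0.png

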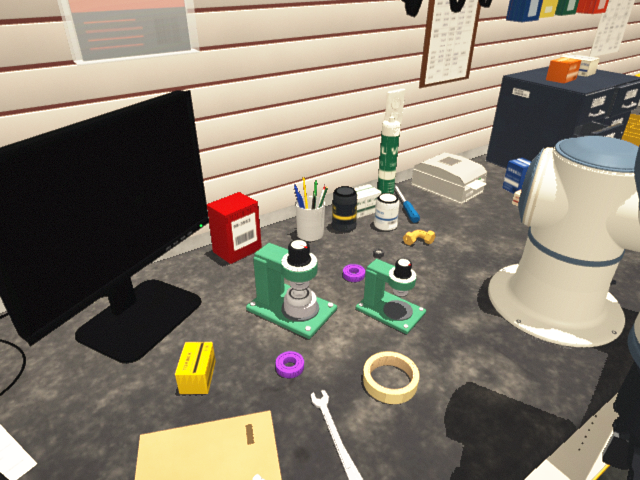

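View pics/top0.png

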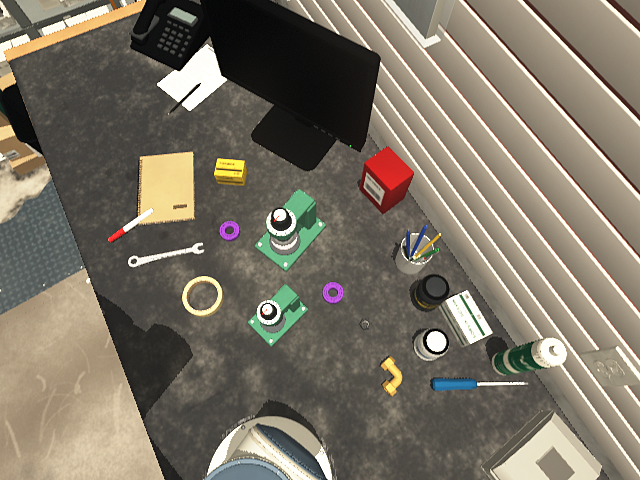

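The side view shows the large presser with its knob at about (299,252) and its bearing at (299,296). The smaller look-alike has its knob at (402,268), and there are purple rings. In the top view the large knob is at (281,219) and the small one at (269,312). I'll triangulate the large knob next.

```bash
cat > h.py <<'E'
import numpy as np
from scipy.spatial.transform import Rotation as R
from workcell import bot,eoat,eyes,workorder
def ray(c,p):
    k=eyes.get_calibration(c);T=np.array(k["pose"]);d=T[:3,:3]@np.linalg.solve(k["camera_matrix"],[*p,1.]);return T[:3,3],d/np.linalg.norm(d)
def atz(c,p,z): o,d=ray(c,p);return o+d*(z-o[2])/d[2]
def proj(c,X):
    k=eyes.get_calibration(c);T=np.array(k["pose"]);v=k["camera_matrix"]@(T[:3,:3].T@(np.array(X)-T[:3,3]));return v[:2]/v[2]
def tri(a,b):
    (o1,d1),(o2,d2)=ray("side",a),ray("top",b)
    s=np.linalg.lstsq(np.c_[d1,-d2],o2-o1,rcond=None)[0];p,q=o1+s[0]*d1,o2+s[1]*d2;return (p+q)/2,np.linalg.norm(p-q)
def rot(yaw): return (R.from_euler('z',yaw)*R.from_euler('x',np.pi)).as_rotvec()  # tool down, tool x at yaw
E
python3 - <<'E'
from h import *
import cv2
print("tri",tri((298.5,254.5),(281.1,220.8)))
print("small",tri((402.2,271),(269.2,310.1)))
for c in("side","top"):
    b=[d["box"] for d in eyes.search_frame("knob_grip",c)] if 0 else None
X,_=tri((298.5,254.5),(281.1,220.8))
im=cv2.cvtColor(cv2.imread("pics/top0.png"),cv2.COLOR_BGR2RGB)
ims=cv2.imread("pics/side0.png"); imt=cv2.imread("pics/top0.png")
# knob black top & pointer
for c,i in(("side",ims),("top",imt)):
    x,y=np.round(proj(c,[X[0],X[1],.158])).astype(int)
    hh=i[y-40:y+80,x-60:x+60]; cv2.imwrite(f"pics/c_{c}.png",cv2.resize(hh,None,fx=4,fy=4,interpolation=cv2.INTER_CUBIC)); print(c,x-60,y-40)
for yaw in np.arange(-180,180,30):
    q=bot.ik([X[0],X[1],.165],rot(np.radians(yaw))); print(yaw,None if q is None else np.round(q,2))
E
python3 -c "
import cv2,numpy as np
a=np.hstack([cv2.imread('pics/c_side.png'),cv2.imread('pics/c_top.png')]);cv2.imwrite('pics/cc.png',cv2.resize(a,(800,400)))"
```

```text
tri (array([0.53784493, 0.13486619, 0.1476481 ]), np.float64(0.005827313400304968))
small (array([0.33699101, 0.10117678, 0.11121487]), np.float64(0.0008110591499751715))
side 240 211
top 221 178
-180 [ 0.14  0.5   1.62  0.    1.03 -1.43]
-150 [ 0.14  0.5   1.62  0.    1.03 -1.96]
-120 [ 0.14  0.5   1.62  0.    1.03 -2.48]
-90 [ 0.14  0.5   1.62 -0.    1.03 -3.  ]
-60 [ 0.14  0.5   1.62 -0.    1.03  2.76]
-30 [ 0.14  0.5   1.62 -0.    1.03  2.23]
0 [ 0.14  0.5   1.62 -0.    1.03  1.71]
30 [ 0.14  0.5   1.62 -0.    1.03  1.19]
60 [ 0.14  0.5   1.62 -0.    1.03  0.66]
90 [ 0.14  0.5   1.62 -0.    1.03  0.14]
120 [ 0.14  0.5   1.62 -0.    1.03 -0.39]
150 [ 0.14  0.5   1.62  0.    1.03 -0.91]
```

View pics/cc.png

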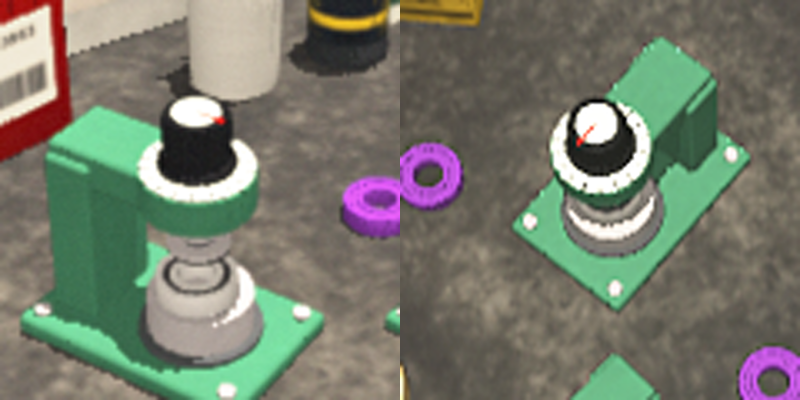

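The crop shows the knob's white top disc centred at side (299.4,244.6) and top (279.8,214.9). The dial plate is centred at about side (299.4,264.4) and top (281.3,222.4). I'll check these against the known heights and see how close the monitor is to the sweep.

```bash
python3 - <<'E'
from h import *
for z,s,t in((.175,(299.4,244.6),(279.8,214.9)),(.138,(299.4,264.4),(281.3,222.4))):
    print(z,np.round(atz("side",s,z),4),np.round(atz("top",t,z),4),tri(s,t))
print("monitor base",atz("top",(297,140),0),atz("top",(255,128),0),"edges z.1/.4",[np.round(atz("top",p,z),2).tolist() for p in((215,30),(365,148)) for z in(.1,.4)])
print("side monitor bottom corners",[np.round(atz("side",p,.1),2) for p in((30,335),(207,240))])
E
```

```text
0.175 [0.5373 0.1392 0.175 ] [0.5368 0.1363 0.175 ] (array([0.53766745, 0.13666843, 0.17325227]), np.float64(0.000367104415570735))
0.138 [0.5352 0.1525 0.138 ] [0.5348 0.1351 0.138 ] (array([0.538865  , 0.13731671, 0.1270611 ]), np.float64(0.00045449810741763735))
monitor base [0.84642488 0.1998588  0.        ] [0.85113515 0.32880431 0.        ] edges z.1/.4 [[1.07, 0.52, 0.1], [0.79, 0.34, 0.4], [0.81, 0.0, 0.1], [0.61, -0.02, 0.4]]
side monitor bottom corners [array([0.95, 0.38, 0.1 ]), array([0.77, 0.04, 0.1 ])]
```

```bash
python3 - <<'E'
from h import *
import cv2
r=rot(np.pi)
bot.reach([.537,.1375,.26],r)
s=bot.sense();print(s["time_s"],s["position"],s["qpos"].round(3),s["wrist_force"],s["ft_torque"])
print("hit",bot.move_straight([.537,.1375,.165],max_speed=.08,f_stop=6))
s=bot.sense();print(s["time_s"],s["position"],s["wrist_force"],s["ft_torque"],s["grip_width"])
a=[eyes.snapshot(c)[:,:,::-1] for c in("side","top")]
X=[.537,.1375,.158]; o=[]
for c,i in zip(("side","top"),a):
    x,y=np.round(proj(c,X)).astype(int); o.append(cv2.resize(i[y-60:y+60,x-60:x+60],(400,400),interpolation=cv2.INTER_CUBIC))
cv2.imwrite("pics/pre.png",np.hstack(o))
E
```

```text
2.8667 [0.53685583 0.13819214 0.25997794] [ 0.144  0.385  1.508  0.     1.249 -1.427] [0.23316666 0.80252402 0.16423189] [-0.02580172 -0.00058791  0.0090552 ]
hit False
4.2083 [0.53729709 0.13752506 0.16545738] [ 0.23532983 -0.50957443 -0.92804178] [-0.00916023 -0.02764423 -0.04671902] 0.08551903115096761
```

View pics/pre.png

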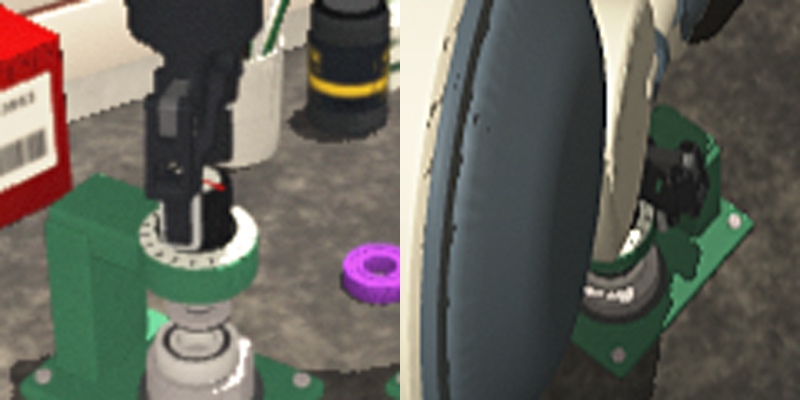

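The near finger stands in front of the knob, clear of the dial. I'll close gently and check the centring.

```bash
cat >> h.py <<'E'
def avg(n=8,dt=.01):
    a=[]
    for _ in range(n):
        bot.wait(dt); s=bot.sense(); a.append([*s["wrist_force"],*s["ft_torque"],*s["position"],s["qpos"][5],s["grip_width"],s["grasp_force"],s["time_s"]])
    return np.mean(a,0)
E
python3 - <<'E'
from h import *
np.set_printoptions(precision=4,suppress=True)
print(avg())
eoat.close(25); bot.wait(.2)
a=[]
for _ in range(10): bot.wait(.01); a.append(bot.sense()["ft_torque"])
print("sd",np.std(a,0)); print(avg())
E
```

```text
[ 0.0515 -0.0322 -0.1094  0.0001  0.0047 -0.0006  0.5372  0.1375  0.1654
 -1.4278  0.0852  0.      4.3458]
sd [0.0356 0.0325 0.0253]
[-1.5664  2.7977  5.7365  0.444   0.2719 -0.0095  0.537   0.1377  0.1652
 -1.4278  0.0392 24.8981  5.1792]
```

```bash
cat >> h.py <<'E'
Q0=-1.4278
def turn(deg):  # absolute knob angle clockwise, deg
    q=np.array(bot.sense()["qpos"]) if not hasattr(turn,"q") else turn.q
    turn.q=q; q=q.copy(); q[5]=Q0+np.radians(deg); bot.move_j(q)
E
python3 - <<'E'
from h import *
np.set_printoptions(precision=3,suppress=True)
for d in range(4,41,4):
    turn(d); a=avg(6); print(d,round(np.degrees(a[9]-Q0),2),a[:6],a[10:])
E
```

```text
4 3.88 [-1.508  3.199  3.47   0.516  0.177  0.042] [ 0.039 25.262  5.487]
8 7.83 [-1.86   5.237  3.598  0.862  0.194  0.025] [ 0.039 25.418  5.788]
12 11.83 [-1.54   6.544  3.077  1.059  0.192 -0.043] [ 0.039 25.433  6.087]
16 15.83 [-0.867  7.262  2.594  1.222  0.16  -0.046] [ 0.039 25.434  6.387]
20 19.83 [-0.963  8.198  2.655  1.407  0.106 -0.022] [ 0.039 25.457  6.688]
24 23.83 [-0.732  9.108  2.223  1.599  0.074  0.039] [ 0.039 25.471  6.987]
28 27.83 [-0.321 10.504  1.96   1.726 -0.002  0.029] [ 0.039 25.417  7.288]
32 31.83 [ 0.042 11.491  1.8    1.857 -0.039 -0.032] [ 0.039 25.399  7.587]
36 35.83 [ 0.413 12.254  1.236  2.035 -0.105 -0.027] [ 0.039 25.38   7.887]
40 39.83 [ 0.562 13.012  0.833  2.143 -0.185  0.029] [ 0.039 25.386  8.188]
```

```bash
python3 - <<'E'
from h import *
np.set_printoptions(precision=3,suppress=True)
p=bot.sense()["position"]
bot.move_straight([p[0],p[1]+.0006,p[2]],max_speed=.01); print(avg(6)[:6],bot.sense()["position"]-p)
for d in range(44,89,4):
    turn(d); a=avg(6); print(d,round(np.degrees(a[9]-Q0),2),a[:6],a[10:])
E
```

```text
[-0.438 -2.98   2.959 -0.437  0.089 -0.01 ] [-0.  0. -0.]
44 43.87 [ 0.02   0.877  2.117  0.157 -0.029  0.027] [ 0.039 25.704  8.854]
48 47.83 [ 1.211  2.146  1.268  0.399 -0.251  0.01 ] [ 0.039 25.6    9.154]
52 51.82 [ 2.731  4.415 -0.012  0.721 -0.525 -0.048] [ 0.039 25.572  9.454]
56 55.85 [ 3.699  4.9   -0.712  0.85  -0.645 -0.036] [ 0.039 25.511  9.754]
60 59.85 [ 4.11   5.637 -0.973  0.939 -0.722  0.019] [ 0.039 25.517 10.054]
64 63.85 [ 4.865  6.024 -2.363  0.991 -0.807  0.063] [ 0.039 25.519 10.354]
68 67.85 [ 5.459  6.643 -2.4    1.051 -0.924  0.034] [ 0.039 25.554 10.654]
72 71.85 [ 6.202  6.799 -2.814  1.116 -1.021 -0.038] [ 0.039 25.636 10.954]
76 75.85 [ 6.578  7.032 -3.79   1.174 -1.152 -0.032] [ 0.039 25.7   11.254]
80 79.85 [ 7.246  7.39  -4.572  1.201 -1.244 -0.007] [ 0.039 25.741 11.554]
84 83.85 [ 7.979  7.776 -4.759  1.225 -1.358  0.036] [ 0.039 25.837 11.854]
88 87.85 [ 9.013  7.708 -5.801  1.202 -1.443  0.02 ] [ 0.039 25.928 12.154]
```

```bash
python3 - <<'E'
from h import *
res=lambda a,d:a[5]-.047*np.sin(np.radians(18*(d-.2)))
p=bot.sense()["position"]
bot.move_straight([p[0]+.0004,p[1]+.0004,p[2]],max_speed=.01);print(avg(6)[:6].round(2))
L=[]
for d in np.arange(89,158,1.):
    turn(d); a=avg(8); r=res(a,d)
    if r>.045:
        b=avg(15); r2=res(b,d); print("chk",d,r,r2,b[:3].round(1))
        if r2>.05: print("CONTACT",d); break
        r=r2
    L.append((int(d),round(r,3)))
print(L); print(bot.sense()["time_s"])
E
```

```text
[-0.29 -0.94  1.43 -0.17 -0.05  0.05]
chk 99.0 0.06425817239986863 0.05881285108256212 [ 5.8 -1.3 -1.5]
CONTACT 99.0
[(89, np.float64(-0.047)), (90, np.float64(-0.015)), (91, np.float64(-0.042)), (92, np.float64(-0.027)), (93, np.float64(-0.025)), (94, np.float64(-0.002)), (95, np.float64(-0.021)), (96, np.float64(-0.001)), (97, np.float64(0.039)), (98, np.float64(0.029))]
16.1667
```

```bash
python3 - <<'E'
from h import *
import cv2
res=lambda a,d:a[5]-.047*np.sin(np.radians(18*(d-.2)))
for d in(100.,101.):
    turn(d); a=avg(20); print(d,a[:6].round(3),round(res(a,d),3),round(np.degrees(a[9]-Q0),2))
    if res(a,d)>.09: break
i=eyes.snapshot("side")[:,:,::-1]
x,y=np.round(proj("side",[.537,.1375,.08])).astype(int)
cv2.imwrite("pics/con.png",np.hstack([cv2.resize(j[y-30:y+30,x-30:x+30],(400,400),interpolation=cv2.INTER_CUBIC) for j in(i,cv2.imread("pics/side0.png"))]))
E
```

```text
100.0 [ 4.529 -1.155 -0.489 -0.203 -0.802  0.093] 0.096 99.99
```

View pics/con.png

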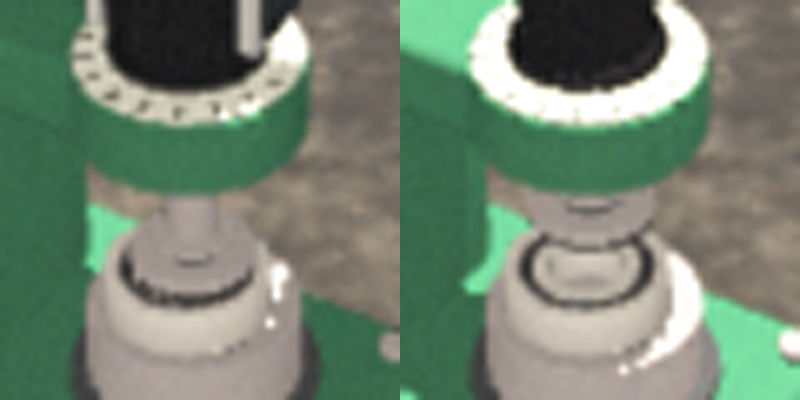

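The foot now sits on the bearing with about 8 N. First touch was at about 97°, so the gap at the start was about 19.3 mm. The target click is therefore 20°, which leaves a gap of about 15.3 mm. I'm backing off now.

```bash
python3 - <<'E'
from h import *
for d in(80,60,40,20):
    turn(d); a=avg(6); print(d,round(np.degrees(a[9]-Q0),2),a[:6].round(3))
p=bot.sense()["position"]
f=a[:2]; st=np.clip(f/16*.0006,-.0008,.0008)
bot.move_straight([p[0]+st[0],p[1]+st[1],p[2]],max_speed=.01)
a=avg(10);print(a[:6].round(3),round(np.degrees(a[9]-Q0),2))
E
```

```text
80 80.24 [-1.448 -1.206  3.67  -0.221  0.187 -0.031]
60 60.15 [-5.748e+00 -2.961e+00  7.745e+00 -4.950e-01  8.390e-01 -4.000e-03]
40 40.15 [-8.162 -6.427 10.37  -1.085  1.314 -0.031]
20 20.15 [-10.32  -11.293  12.562  -1.887   1.586  -0.034]
[ 1.577  1.942  2.921  0.337 -0.281 -0.006] 19.93
```

```bash
python3 - <<'E'
from h import *
import cv2
eoat.let_go(); bot.wait(.2)
s=bot.sense();p=s["position"];print(s["wrist_force"],s["grip_width"])
print(bot.move_straight([p[0],p[1],.27],max_speed=.1,f_stop=8))
bot.reach([.45,.35,.3],rot(np.pi)); bot.wait(.3)
o=[]
for c in("side","top"):
    i=eyes.snapshot(c)[:,:,::-1]
    x,y=np.round(proj(c,[.537,.1375,.11])).astype(int)
    j=cv2.imread(f"pics/{c}0.png")
    o.append(np.hstack([cv2.resize(k[y-45:y+45,x-45:x+45],(400,300),interpolation=cv2.INTER_CUBIC) for k in(i,j)]))
cv2.imwrite("pics/end.png",np.vstack(o)); print(bot.sense()["time_s"])
E
```

```text
[-0.05464427  0.31551598 -0.40895433] 0.08536866222326299
False
22.3333
```

View pics/end.png

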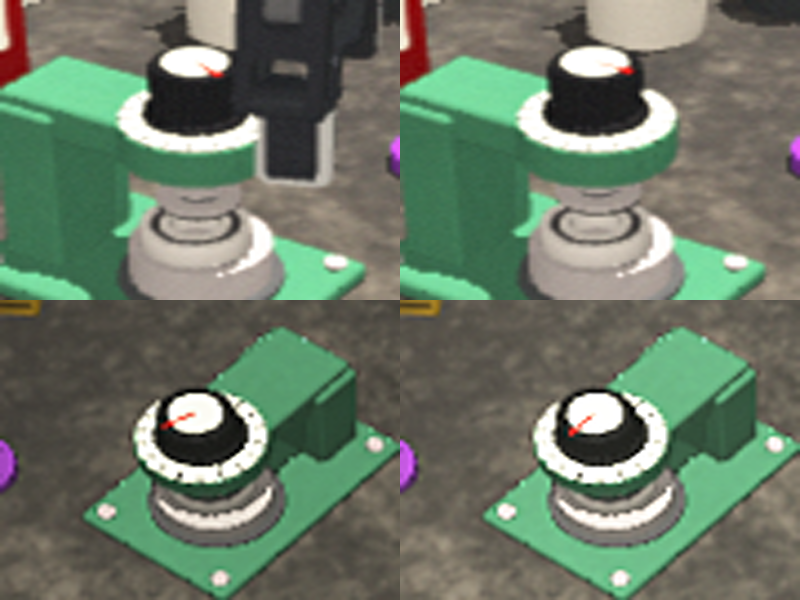

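The pointer is one click (about 20°) clockwise of where it started. The foot has risen clear of the bearing, which hasn't moved, and the gripper is free.

```bash
python3 -c "
from h import *
print(workorder.hand_in())"
```

```text
the job is handed in; nothing more can be done
None
```

I pressed the foot onto the bearing with about 8 N, then backed the knob off four clicks into its click (gap estimated at about 15 mm) and let go; the job is handed in, but no verdict came back.

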